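# Gauge a drilled hole through a hinged jig

## Robot

A 6-joint arm with a two-finger parallel gripper is mounted at the origin on the work surface. World frame = base frame: x ahead of the robot, y to its left, z up, the work surface at z = 0. Lengths are in mm, angles in rad, forces in N, time in s.
With the tool pointing down it reaches from about 350 to 975 mm from the base axis. Payload 7.1 kg.
Tool frame: the origin (TCP) lies on the mounting face of the last link; the fingertips stand 182 mm ahead of it and the grasp point (between the pads) lies 163 mm ahead of it (ctrl.tcp_to_tips is the distance from the TCP to the fingertips, in mm); z points along the fingers, y is the direction in which the jaws open and shut (so a half turn about z gives the same grasp; the last joint's range is limited). The gripper opens to 88 mm and grips with 3 to 60 N. Pads are 20 mm wide; open, the fingers measure 115 mm over their backs; the gripper's body (75 mm by 178 mm) begins 61 mm behind the grasp point.
Start: joints at [-1.32, 0.423, 1.63, -0, 1.089, -0.019], TCP at [166.606, -602.369, 404.675] pointing down, gripper open.
Joint ranges: [-3, 3], [-0.9, 2.11], [0.09, 2.58], [-1.31, 4.45], [0.11, 2.69], [-2.54, 2.54]. Speed limits (rad/s): [2.39, 2.39, 3.01, 3.14, 3.14, 3.14].

## Interface

Orientations are given as a rotation vector (axis times angle).
In Python, from workcell import ctrl gives the robot as it stands. The module is installed in compiled form; this text tells all that it offers.
- The arm moves only by the tool send_rows, never from a script. Its argument "commands" is a list of rows, each an object with "translation": the shift along the world's x, y, z normalised to -1 to 1, where 1 is 0.1 m, a list of three; "twist": the turn, a rotation vector about the world's x, y, z normalised to -1 to 1, where 1 is 0.5 rad, a list of three. A call has exactly 10 rows; each row is the pose to reach, as a shift and turn from the pose commanded when the call began; what a row does not reach only later rows make up. A row lasts 1/10 s, in which the tool goes at most 50 mm and 8.59 degrees, less where a joint would pass 70% of its speed; a pose out of reach is approached as far as the arm can. A call with a number of a shift or a turn outside -1 to 1 is refused whole. A call with a gripper value outside its range is refused whole. "grip" is the closure, from -1 (fully open) to 1 (shut), set as the call begins (left out, the last holds). The fingers move at their own pace and stop on an object; the grip force is fixed at half the most. Time passes only in rows, so rows that repeat a pose let the fingers close, or fill a call up. It gives the time, the measured TCP pose, the force and the opening at its end, in the units of the state.
- ctrl.get_obs(): the state, without advancing time (a new reading comes with each control period).
- ctrl.get_image(name): name is "scene" or "top" or "wrist"; returns a dict with "img" (420x560x3 uint8, red, green, blue), "intrinsics" (3x3 intrinsics, pixels), "cam_to_world" (4x4, takes a point from camera to world coordinates). Camera axes: x right, y down, z forward; pixel columns grow to the right and rows downward; lengths in mm; the calibration is good to about 2 mm. A picture is of the moment at which its call begins. There is no depth.
- ctrl.close_job(): hands the job in, once; it reports no verdict.
The state is a dict: "t": time; "qpos": joint angles; "qvel": joint speeds; "joint_torque": joint torques, N m; "ee_pos": TCP position; "orientation": TCP orientation; "ft_force": force on the tool from outside, world axes, zero at the start; "moment": the same for the moment, N m; "width": finger opening in mm.
Only numpy, scipy, OpenCV 4.12 (cv2) and the standard library are available. Lean on these libraries where they do the work, as an engineer would, in place of code of your own. Each camera call takes 0.05 s, during which the arm holds its last target. There are 200 camera calls.

## Task

Lower the hinged guide plate of the drilling jig until it is fully shut, then take the depth gauge from its stand by the wooden handle and push it down the guide tube until its collar rests on the tube's mouth. Draw it straight out again and finish holding it still in the gripper, its rod level (lying horizontally) for reading and about 20 cm or more above the bench, without putting it down or letting go. Leave the plate shut and the offcut, the tape measure and the glue bottle where they are.

Things in the scene. Friction and masses are not known exactly. Their poses are not given: they have to be found in the camera images.
- jig: Drilling jig fixed to the bench: a base board 160 x 170 x 15 mm with a light wood block 100 x 120 mm on it, top 80 mm above the bench, with an 18 mm hole in its middle down to 18 mm above the bench. A plywood guide plate is hinged over it. Origin: under the middle of the base board at bench height; z up, x from the plate's free edge to its hinge (roughly away from the robot).
- guide_lid (a joint): Opening angle of the guide plate, rad: 0 shut (level over the block), up to 1.5 open. Starts 0.7 to 1.1 open, sloping up from the hinge, which is on the side away from the robot, to the free edge; outer face up and away. The hinge is stiff: the plate stays where it is left; pressing down near the free edge with some 2 to 8 N lowers it. No latch.
- lid_hinge (a point): Point on the hinge line of the guide plate, in the middle of its width, 88 mm above the bench. The hinge line is the y axis of the jig. Its axes turn with the plate: x in the plate from the free edge to the hinge, z the plate's outward normal (up when shut).
- lid_edge (a point): Point on the guide plate's outer face, mid-width, 10 mm in from the free edge: where to press. The plate is plywood, 150 (free edge to hinge) x 130 x 12 mm. This point is 141 mm from the hinge line along the plate and 6 mm outward of it; shut, it is 94 mm above the bench. Axes as lid_hinge.
- tube_mouth (a point): Centre of the upper mouth of the guide tube, a steel tube standing 14 mm proud of the plate's outer face in its middle (76 mm from the hinge line): outer diameter 32 mm, bore 15 mm, straight through tube and plate (26 mm). Axes as lid_hinge: z is the tube's axis, up when shut; the mouth is then 108 mm above the bench, straight above the block's hole.
- stand: Gauge stand fixed to the bench: a dark wood block 60 x 60 mm on a foot 100 x 100 x 12 mm, its top 105 mm above the bench, with a 16 mm hole in the middle of its top in which the gauge hangs. Origin: under its middle, at bench height; z up. Jig and stand may change places, left and right.
- gauge: Depth gauge, 170 mm long, 0.1 to 0.16 kg, hanging upright in the stand by its collar. Origin: on the axis at the collar's underside; z towards the handle. Below: steel rod, 10 mm diameter, 85 mm long, 6 mm tapered tip, dark rings. Above: steel collar, 30 mm diameter, 10 mm thick, then a round wooden handle, 22 mm diameter, from 10 to 85 mm. Grip it leaning, so that it can be turned level.
- gauge_tip (a point): The tip of the gauge's rod, 85 mm below its origin. Axes as gauge.
- offcut: Loose wooden offcut 50 x 110 x 35 mm on the bench, to be left alone. Origin: centre of its underside.
- tape: Loose grey tape measure, 65 x 35 x 58 mm, to be left alone. Origin: centre of its underside.
- glue: Loose white glue bottle, 56 mm diameter, 130 mm tall, to be left alone. Origin: centre of its underside.
Mind the look-alikes: they are no part of the job. There is more than one size of the gauge; the one meant has the size given above. Several things have the shape of the stand; the one meant has the colours described above.

How it is judged (in metres and radians):
On the way, in this order (a step that is already met when the one before it is completed fails the run):
1. the guide plate is fully shut (within 0.04 rad), the gauge still in its stand (value of joint guide_lid below 0.04 rad and horizontal distance between gauge and stand below 0.02 m), for 0.2 s.
2. the gauge is in the guide tube, its collar resting on the tube's mouth (within 4 mm along the tube, 7 mm in all), the plate shut (z of gauge in the frame of tube_mouth between -0.004 and 0.004 m and distance between gauge and tube_mouth below 0.007 m and value of joint guide_lid below 0.05 rad), for 0.2 s.
3. the gauge is drawn out: its tip above the tube's mouth (z of gauge_tip in the frame of tube_mouth above 0 m), for 0.1 s.
At the end, for the whole second after the job is handed in: The gripper holds the gauge still (under 30 mm/s), its rod level within 0.22 rad, tip and collar more than 170 mm above the bench, touching neither jig nor stand; the guide plate is shut (within 0.05 rad) (angle between gauge's own z axis and vertical between 1.35 and 1.79 rad and height (world z) of each of gauge_tip, gauge above 0.17 m and contact force between the fingers and gauge above 1 N and contact force between gauge and jig below 0.2 N and contact force between gauge and stand below 0.2 N and linear speed of gauge below 0.03 m/s and value of joint guide_lid below 0.05 rad); the arm keeps its last pose, push and grip.
It fails at once if the offcut is moved by more than 30 mm (distance of offcut from where it was at the start of the episode above 0.03 m).
It fails at once if the tape is moved by more than 30 mm (distance of tape from where it was at the start of the episode above 0.03 m).
It fails at once if the glue is moved by more than 30 mm (distance of glue from where it was at the start of the episode above 0.03 m).
It also fails if it takes over 72 s, if anything falls off the work surface, if the arm or the gripper's body presses on something with over 40 N, if the wrist force passes 120 N, or if a joint passes its speed limit or range.

## Working session

There is one attempt and no reset: what is moved stays moved. The work goes in short steps, Python scripts to look and compute and a tool call to move; the robot and the scene stay as the last step left them, time stands still between calls to the robot, and variables do not carry over. Pictures are saved under pics/ and viewed, about 8 in all and at most 12, crops included, and the job is handed in when it is done.

Besides the shell and the picture viewer there is one more tool, called after "Request:" as name([rows], argument=value, ...), one row to a line, values as JSON. send_rows: Moves the arm, as the interface text tells. Its arguments: {"type":"object","properties":{"commands":{"type":"array","items":{"type":"object","properties":{"translation":{"type":"array","items":{"type":"number"}},"twist":{"type":"array","items":{"type":"number"}}}}},"grip":{"type":"number"}},"required":["commands"]}

```bash
mkdir -p pics
cat > h.py <<'E'
import numpy as np, cv2
from workcell import ctrl
def snap(name,fn):
    d=ctrl.get_image(name); np.savez('pics/'+fn+'.npz',**{k:np.array(d[k]) for k in d})
    cv2.imwrite('pics/'+fn+'.png',d['img'][:,:,::-1]); return d
def load(fn): return dict(np.load('pics/'+fn+'.npz'))
def ray(d,u,v):
    T=d['cam_to_world']; r=T[:3,:3]@np.linalg.solve(d['intrinsics'],[u,v,1.]); return T[:3,3],r/np.linalg.norm(r)
def onz(d,u,v,z):
    o,r=ray(d,u,v); return o+r*(z-o[2])/r[2]
def tri(*l):
    A=0;b=0
    for d,u,v in l:
        o,r=ray(d,u,v); P=np.eye(3)-np.outer(r,r); A=A+P; b=b+P@o
    return np.linalg.solve(A,b)
def proj(d,p):
    T=d['cam_to_world']; q=d['intrinsics']@(T[:3,:3].T@(np.array(p)-T[:3,3])); return q[:2]/q[2]
E
python3 - <<'E'
from h import *
a=snap('scene','s0');b=snap('top','t0')
cv2.imwrite('pics/a.png',np.vstack([a['img'],b['img']])[:,:,::-1]) 
for d in(a,b): print(d['intrinsics'],d['cam_to_world'].round(2))
o=ctrl.get_obs();print(o)
E
```

```text
[[527.42612781   0.         283.90531015]
 [  0.         527.42612781 214.52766396]
 [  0.           0.           1.        ]] [[-3.60000e-01  5.70000e-01 -7.40000e-01  1.34289e+03]
 [ 9.30000e-01  2.10000e-01 -2.90000e-01  2.84870e+02]
 [-1.00000e-02 -7.90000e-01 -6.10000e-01  7.85450e+02]
 [ 0.00000e+00  0.00000e+00  0.00000e+00  1.00000e+00]]
[[397.29509313   0.         289.31121785]
 [  0.         397.29509313 207.49446101]
 [  0.           0.           1.        ]] [[-1.0000e-02 -9.8000e-01  1.9000e-01  3.4559e+02]
 [-1.0000e+00  1.0000e-02 -1.0000e-02 -3.9080e+01]
 [ 1.0000e-02 -1.9000e-01 -9.8000e-01  8.9473e+02]
 [ 0.0000e+00  0.0000e+00  0.0000e+00  1.0000e+00]]
{'t': 0.1, 'qpos': array([-1.32002204e+00,  4.23762926e-01,  1.63058469e+00, -3.20462588e-06,
        1.08861054e+00, -1.90335249e-02]), 'qvel': array([ 7.29418428e-04, -9.81745912e-04,  4.48298328e-04,  9.78732859e-05,
        1.21038616e-03,  2.15227330e-03]), 'joint_torque': array([ 6.06806134e-04, -5.45615280e+01, -2.74324411e+01,  6.46003336e-02,
        1.88837660e-02, -1.44018838e-05]), 'ee_pos': array([ 166.53511776, -602.15146247,  403.99154637]), 'orientation': array([-3.11170493e+00, -4.22348728e-01,  2.52297810e-04]), 'ft_force': array([ 0.11981496, -0.37983891,  0.09815301]), 'moment': array([-0.038801  ,  0.04526228, -0.02291114]), 'width': 88.17426560502932}
```

View pics/s0.png

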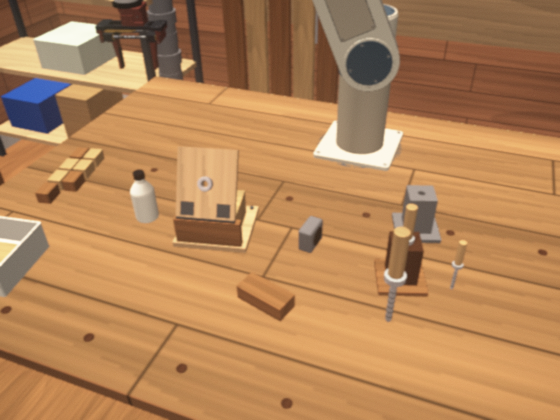

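View pics/t0.png

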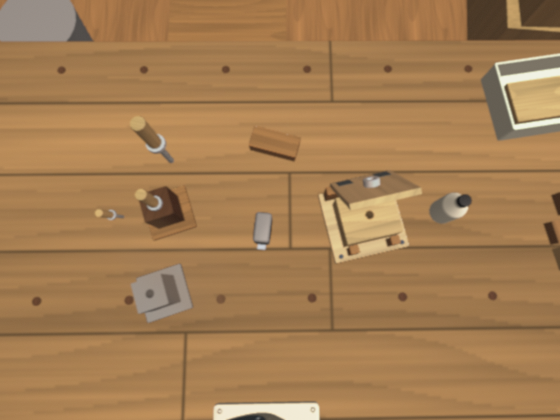

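The scene view shows the jig (210,200), the glue (145,197), tape (311,234) and offcut (265,295). There are three gauges: a large one free-standing at scene (397,270) / top (150,138), a small one at scene (458,262) / top (107,214), and one hanging in the dark wood stand at scene (405,240) / top (148,200). A grey look-alike stand is at scene (420,210) / top (160,290). The dark-wood stand and the gauge hanging in it fit the description. I'll confirm with a crop.

Run:
```python
from h import *
a=load('s0');b=load('t0')
f=lambda d,x,y,w,h:cv2.resize(d['img'][y:y+h,x:x+w],(400,300),interpolation=cv2.INTER_CUBIC)
m=np.vstack([np.hstack([f(b,80,105,120,90+0),f(b,90,160,120,90)]),np.hstack([f(a,360,190,120,90),f(a,150,135,133,100)])])
cv2.imwrite('pics/c1.png',m[:,:,::-1])
m=cv2.resize(b['img'][165:270,310:450],(800,600),interpolation=cv2.INTER_CUBIC)
cv2.imwrite('pics/c2.png',m[:,:,::-1])
```

```text
(no output)
```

View pics/c1.png

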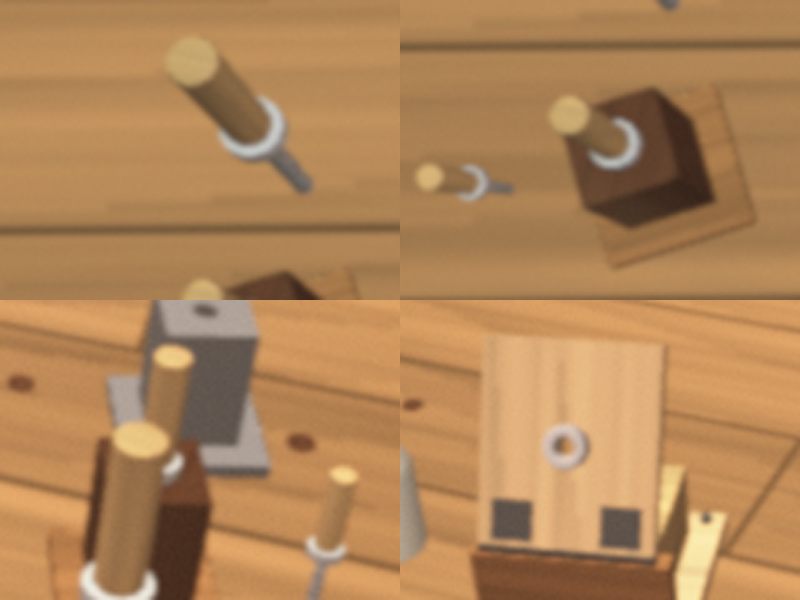

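View pics/c2.png

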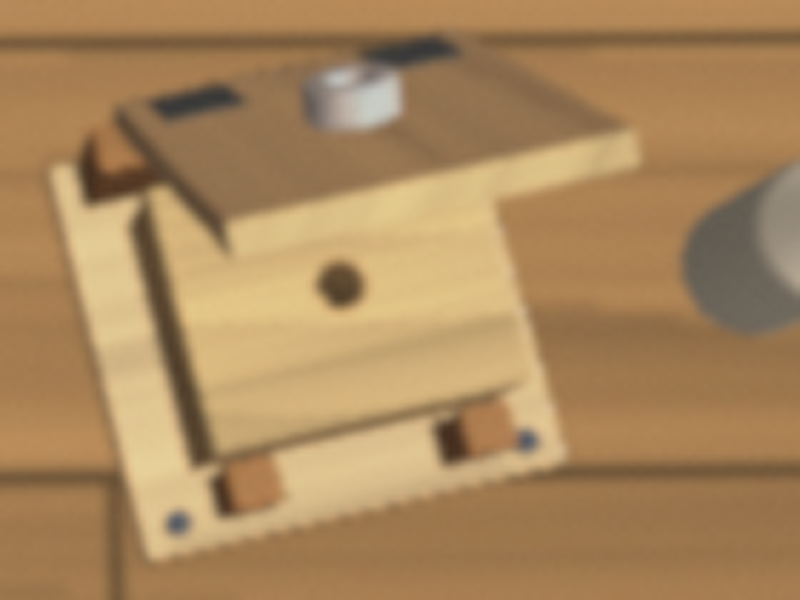

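Crops: the middle gauge (handle top at top-view (141,195), collar (154,203)) hangs in the dark wood block. The other two stand free and are larger and smaller. Its handle is about 11.5 px wide, which fits 22 mm. The plate's free-edge corners and the block hole at top (369.7,214.7) are clear.

Run:
```python
from h import *
a=load('s0');b=load('t0')
C=lambda x,y:(310+x/5.714-.4,165+y/5.714-.4)
G=lambda x,y:(90+(x-400)/3.333-.35,160+y/3.333-.35)
S=lambda x,y:(150+(x-400)/3.008-.33,135+(y-300)/3.0-.33)
np.set_printoptions(precision=1,suppress=True)
print('hole',onz(b,*C(341,284),80))
p=onz(b,*C(150,560),15);q=onz(b,*C(565,460),15);r=onz(b,*C(52,168),15)
print('base',p,q,r,np.linalg.norm(p-q)); y=(p-q);print('yaw from front edge',np.arctan2(-y[0],y[1]), 'side',np.arctan2(*(r-p)[[1,0]]))
L=tri((b,*C(230,213)),(a,*S(665,345)));R=tri((b,*C(635,130)),(a,*S(484,335)))
print('free corners',L,R,np.linalg.norm(L-R), 'yaw',np.arctan2(-(L-R)[0],(L-R)[1]))
print('handle top b',onz(b,*G(570,116),190),'a',onz(a,360+173/3.333-.35,190+57/3.333-.35,190),'collar b',onz(b,*G(613,143),115))
print('tubemouth',tri((b,*C(357,82)),(a,*S(564,446))))
# others
print('big top',tri((b,80+192/3.333,105+60/3.333),(a,360+141/3.333,190+140/3.333)),'small top',tri((b,*G(430,177)),(a,360+343/3.333,190+175/3.333)))
print('stand foot corners',[onz(b,*G(*c),12) for c in((612,268),(755,220),(715,85))])
print('stand top corners',[onz(b,*G(*c),105) for c in((588,208),(567,118),(657,88),(686,178))])
print('glue top',onz(b,463,201,130),'tape',onz(b,262,229,58),'offcut',onz(b,275,140,35))
```

```text
hole [ 489.2 -217.6   80. ]
base [ 393.5 -152.8   15. ] [ 430.4 -315.8   15. ] [ 548.6 -118.9   15. ] 167.16379284625754
yaw from front edge 0.22299477180026073 side 0.2151879009726527
free corners [ 485.8 -153.   223.9] [ 512.  -280.4  220.7] 130.10664755263784 yaw 0.20267546471107045
handle top b [509.9 219.7 190. ] a [514.9 218.8 190. ] collar b [510.6 220.6 115. ]
tubemouth [ 543.1 -208.2  162.7]
big top [634.3 220.9 221.3] small top [491.2 326.1 114.7]
stand foot corners [array([447.3, 250.9,  12. ]), array([478.8, 157.1,  12. ]), array([572.4, 187.6,  12. ])]
stand top corners [array([472.9, 236.7, 105. ]), array([528.5, 252.7, 105. ]), array([546.9, 199. , 105. ]), array([490.7, 178.9, 105. ])]
glue top [ 505.6 -393.9  130. ] tape [463.4   7.3  58. ] offcut [671.  -20.5  35. ]
```

Request:
send_rows([
  {"translation":[0.1,0.1,0.04]},
  {"translation":[0.2,0.2,0.08]},
  {"translation":[0.3,0.3,0.12]},
  {"translation":[0.4,0.4,0.16]},
  {"translation":[0.5,0.5,0.2]},
  {"translation":[0.6,0.6,0.24]},
  {"translation":[0.7,0.7,0.28]},
  {"translation":[0.8,0.8,0.32]},
  {"translation":[0.9,0.9,0.36]},
  {"translation":[1,1,0.4]},
], grip=1)

```text
validation failed for argument at $.co...
```

Request:
send_rows([
  {"translation":[0.1,0.1,0.04]},
  {"translation":[0.2,0.2,0.08]},
  {"translation":[0.3,0.3,0.12]},
  {"translation":[0.4,0.4,0.16]},
  {"translation":[0.5,0.5,0.2]},
  {"translation":[0.6,0.6,0.24]},
  {"translation":[0.7,0.7,0.28]},
  {"translation":[0.8,0.8,0.32]},
  {"translation":[0.9,0.9,0.36]},
  {"translation":[1,1,0.4]},
])

```text
validation failed for argument at $.co...
```

Request:
send_rows([
  {"translation":[0.1,0.1,0]},
  {"translation":[0.2,0.2,0]},
  {"translation":[0.3,0.3,0]},
  {"translation":[0.4,0.4,0]},
  {"translation":[0.5,0.5,0]},
  {"translation":[0.6,0.6,0]},
  {"translation":[0.7,0.7,0]},
  {"translation":[0.8,0.8,0]},
  {"translation":[0.9,0.9,0]},
  {"translation":[1,1,0]},
])

```text
validation failed for argument at $.co...
```

Request:
send_rows([
  {"translation":[0.1,0.15,0]},
  {"translation":[0.2,0.3,0]},
  {"translation":[0.3,0.45,0]},
  {"translation":[0.4,0.6,0]},
  {"translation":[0.5,0.75,0]},
  {"translation":[0.6,0.9,0]},
  {"translation":[0.68,0.95,0]},
  {"translation":[0.68,0.95,0]},
  {"translation":[0.68,0.95,0]},
  {"translation":[0.68,0.95,0]},
])

```text
validation failed for argument at $.co...
```

Request:
send_rows([
  {"translation":[0.1,0.1,0.04],"twist":[0,0,0]},
  {"translation":[0.2,0.2,0.08],"twist":[0,0,0]},
  {"translation":[0.3,0.3,0.12],"twist":[0,0,0]},
  {"translation":[0.4,0.4,0.16],"twist":[0,0,0]},
  {"translation":[0.5,0.5,0.2],"twist":[0,0,0]},
  {"translation":[0.6,0.6,0.24],"twist":[0,0,0]},
  {"translation":[0.7,0.7,0.28],"twist":[0,0,0]},
  {"translation":[0.8,0.8,0.32],"twist":[0,0,0]},
  {"translation":[0.9,0.9,0.36],"twist":[0,0,0]},
  {"translation":[1,1,0.4],"twist":[0,0,0]},
], grip=1)

```text
t: 1.1
ee_pos: [267.4, -501.5, 445.0]
orientation: [3.113, 0.423, 0.0]
ft_force: [0.4, -0.2, -0.4]
width: 11.4
```

Request:
send_rows([
  {"translation":[0.1,0.1,0.04],"twist":[0,0,0]},
  {"translation":[0.2,0.2,0.08],"twist":[0,0,0]},
  {"translation":[0.3,0.3,0.12],"twist":[0,0,0]},
  {"translation":[0.4,0.4,0.16],"twist":[0,0,0]},
  {"translation":[0.5,0.5,0.2],"twist":[0,0,0]},
  {"translation":[0.6,0.6,0.24],"twist":[0,0,0]},
  {"translation":[0.7,0.7,0.28],"twist":[0,0,0]},
  {"translation":[0.8,0.8,0.32],"twist":[0,0,0]},
  {"translation":[0.9,0.9,0.36],"twist":[0,0,0]},
  {"translation":[1,1,0.4],"twist":[0,0,0]},
])

```text
t: 2.1
ee_pos: [367.4, -401.5, 485.0]
orientation: [-3.113, -0.422, 0.0]
ft_force: [-0.2, -0.5, -0.1]
width: 0.6
```

Request:
send_rows([
  {"translation":[0.1,0.1,0],"twist":[0,0,0]},
  {"translation":[0.2,0.2,0],"twist":[0,0,0]},
  {"translation":[0.3,0.3,0],"twist":[0,0,0]},
  {"translation":[0.4,0.4,0],"twist":[0,0,0]},
  {"translation":[0.5,0.5,0],"twist":[0,0,0]},
  {"translation":[0.6,0.6,0],"twist":[0,0,0]},
  {"translation":[0.7,0.7,0],"twist":[0,0,0]},
  {"translation":[0.8,0.8,0],"twist":[0,0,0]},
  {"translation":[0.9,0.9,0],"twist":[0,0,0]},
  {"translation":[1,1,0],"twist":[0,0,0]},
])

```text
t: 3.1
ee_pos: [467.4, -301.5, 484.7]
orientation: [3.113, 0.423, 0.0]
ft_force: [-1.0, 0.5, -0.2]
width: 0.5
```

Request:
send_rows([
  {"translation":[0.1,0.15,0],"twist":[0,0,0]},
  {"translation":[0.2,0.3,0],"twist":[0,0,0]},
  {"translation":[0.3,0.45,0],"twist":[0,0,0]},
  {"translation":[0.4,0.6,0],"twist":[0,0,0]},
  {"translation":[0.5,0.75,0],"twist":[0,0,0]},
  {"translation":[0.6,0.9,0],"twist":[0,0,0]},
  {"translation":[0.68,0.95,0],"twist":[0,0,0]},
  {"translation":[0.68,0.95,0],"twist":[0,0,0]},
  {"translation":[0.68,0.95,0],"twist":[0,0,0]},
  {"translation":[0.68,0.95,0],"twist":[0,0,0]},
])

```text
t: 4.1
ee_pos: [534.3, -207.9, 484.6]
orientation: [3.113, 0.422, -0.001]
ft_force: [0.4, 0.5, 0.1]
width: 0.4
```

Request:
send_rows([
  {"translation":[0,0,-0.15],"twist":[0,0,0]},
  {"translation":[0,0,-0.3],"twist":[0,0,0]},
  {"translation":[0,0,-0.45],"twist":[0,0,0]},
  {"translation":[0,0,-0.6],"twist":[0,0,0]},
  {"translation":[0,0,-0.75],"twist":[0,0,0]},
  {"translation":[0,0,-0.88],"twist":[0,0,0]},
  {"translation":[0,0,-0.88],"twist":[0,0,0]},
  {"translation":[0,0,-0.88],"twist":[0,0,0]},
  {"translation":[0,0,-0.88],"twist":[0,0,0]},
  {"translation":[0,0,-0.88],"twist":[0,0,0]},
])

```text
t: 5.1
ee_pos: [534.8, -207.5, 397.5]
orientation: [3.112, 0.422, 0.002]
ft_force: [-0.4, 1.1, 0.3]
width: 0.4
```

Request:
send_rows([
  {"translation":[-0.1,-0.02,0],"twist":[0,0,0]},
  {"translation":[-0.19,-0.04,-0.03],"twist":[0,0,0]},
  {"translation":[-0.26,-0.06,-0.07],"twist":[0,0,0]},
  {"translation":[-0.34,-0.07,-0.12],"twist":[0,0,0]},
  {"translation":[-0.42,-0.09,-0.18],"twist":[0,0,0]},
  {"translation":[-0.5,-0.1,-0.25],"twist":[0,0,0]},
  {"translation":[-0.6,-0.13,-0.35],"twist":[0,0,0]},
  {"translation":[-0.68,-0.14,-0.46],"twist":[0,0,0]},
  {"translation":[-0.75,-0.16,-0.58],"twist":[0,0,0]},
  {"translation":[-0.81,-0.17,-0.7],"twist":[0,0,0]},
])

```text
t: 6.1
ee_pos: [452.5, -224.5, 325.4]
orientation: [-3.113, -0.422, 0.002]
ft_force: [1.3, -0.7, 1.4]
width: 0.5
```

Request:
send_rows([
  {"translation":[-0.04,-0.01,-0.1],"twist":[0,0,0]},
  {"translation":[-0.08,-0.02,-0.2],"twist":[0,0,0]},
  {"translation":[-0.1,-0.02,-0.29],"twist":[0,0,0]},
  {"translation":[-0.11,-0.02,-0.37],"twist":[0,0,0]},
  {"translation":[-0.12,-0.02,-0.44],"twist":[0,0,0]},
  {"translation":[-0.12,-0.02,-0.48],"twist":[0,0,0]},
  {"translation":[-0.12,-0.02,-0.5],"twist":[0,0,0]},
  {"translation":[-0.12,-0.02,-0.51],"twist":[0,0,0]},
  {"translation":[-0.12,-0.02,-0.51],"twist":[0,0,0]},
  {"translation":[-0.12,-0.02,-0.51],"twist":[0,0,0]},
])

```text
t: 7.1
ee_pos: [441.5, -226.2, 276.3]
orientation: [-3.113, -0.423, 0.001]
ft_force: [-3.3, -0.1, 6.9]
width: 0.1
```

Request:
send_rows([
  {"translation":[0,0,-0.01],"twist":[0,0,0]},
  {"translation":[0,0,-0.02],"twist":[0,0,0]},
  {"translation":[0,0,-0.03],"twist":[0,0,0]},
  {"translation":[0,0,-0.04],"twist":[0,0,0]},
  {"translation":[0,0,-0.04],"twist":[0,0,0]},
  {"translation":[0,0,-0.04],"twist":[0,0,0]},
  {"translation":[0,0,-0.04],"twist":[0,0,0]},
  {"translation":[0,0,-0.04],"twist":[0,0,0]},
  {"translation":[0,0,-0.04],"twist":[0,0,0]},
  {"translation":[0,0,-0.04],"twist":[0,0,0]},
])

```text
t: 8.1
ee_pos: [441.5, -226.2, 275.7]
orientation: [3.113, 0.423, 0.0]
ft_force: [-15.1, 7.1, 52.3]
width: 0.5
```

Forces jumped to 52 N while the tip stalled at 94 mm, so the plate is shut. Retreating and going to the gauge.

Request:
send_rows([
  {"translation":[0,0,0.2],"twist":[0,0,0]},
  {"translation":[0,0,0.4],"twist":[0,0,0]},
  {"translation":[0,0,0.6],"twist":[0,0,0]},
  {"translation":[0,0,0.8],"twist":[0,0,0]},
  {"translation":[0,0.1,1],"twist":[0,0,0]},
  {"translation":[0,0.25,1],"twist":[0,0,0]},
  {"translation":[0,0.4,1],"twist":[0,0,0]},
  {"translation":[0,0.6,1],"twist":[0,0,0]},
  {"translation":[0,0.8,1],"twist":[0,0,0]},
  {"translation":[0,1,1],"twist":[0,0,0]},
])

```text
t: 9.1
ee_pos: [441.0, -124.6, 370.4]
orientation: [-3.112, -0.423, 0.003]
ft_force: [0.2, -1.0, 0.3]
width: 0.7
```

Request:
send_rows([
  {"translation":[0,0.1,0],"twist":[0,0,0.05]},
  {"translation":[0,0.2,0],"twist":[0,0,0.1]},
  {"translation":[0,0.3,0],"twist":[0,0,0.15]},
  {"translation":[0,0.4,0],"twist":[0,0,0.2]},
  {"translation":[0,0.5,0],"twist":[0,0,0.27]},
  {"translation":[0,0.6,0],"twist":[0,0,0.27]},
  {"translation":[0,0.7,0],"twist":[0,0,0.27]},
  {"translation":[0,0.8,0],"twist":[0,0,0.27]},
  {"translation":[0,0.9,0],"twist":[0,0,0.27]},
  {"translation":[0,1,0],"twist":[0,0,0.27]},
], grip=-1)

```text
t: 10.1
ee_pos: [441.6, -25.5, 371.7]
orientation: [-3.077, -0.631, -0.0]
ft_force: [0.3, 1.2, 0.3]
width: 76.7
```

Request:
send_rows([
  {"translation":[0,0.1,0],"twist":[0.04,-0.09,0]},
  {"translation":[0,0.2,0],"twist":[0.08,-0.18,0]},
  {"translation":[0,0.3,0],"twist":[0.12,-0.27,0]},
  {"translation":[0,0.4,0],"twist":[0.16,-0.36,0]},
  {"translation":[0,0.5,0],"twist":[0.2,-0.46,0]},
  {"translation":[0,0.6,0],"twist":[0.24,-0.56,0]},
  {"translation":[0,0.7,0],"twist":[0.28,-0.64,0]},
  {"translation":[0,0.8,0],"twist":[0.31,-0.72,0]},
  {"translation":[0,0.9,0],"twist":[0.31,-0.72,0]},
  {"translation":[0,1,0],"twist":[0.31,-0.72,0]},
])

```text
t: 11.1
ee_pos: [441.4, 74.4, 371.7]
orientation: [-2.945, -0.604, -0.584]
ft_force: [0.3, -0.0, -0.1]
width: 88.1
```

Request:
send_rows([
  {"translation":[-0.04,0.1,0],"twist":[0.04,-0.09,0]},
  {"translation":[-0.08,0.2,0],"twist":[0.08,-0.18,0]},
  {"translation":[-0.12,0.3,0],"twist":[0.12,-0.27,0]},
  {"translation":[-0.16,0.4,0],"twist":[0.16,-0.36,0]},
  {"translation":[-0.2,0.5,0],"twist":[0.2,-0.46,0]},
  {"translation":[-0.24,0.6,0],"twist":[0.24,-0.56,0]},
  {"translation":[-0.28,0.7,0],"twist":[0.28,-0.64,0]},
  {"translation":[-0.32,0.8,0],"twist":[0.31,-0.72,0]},
  {"translation":[-0.36,0.9,0],"twist":[0.31,-0.72,0]},
  {"translation":[-0.36,1,0],"twist":[0.31,-0.72,0]},
])

```text
t: 12.1
ee_pos: [411.5, 150.8, 368.7]
orientation: [-2.695, -0.572, -1.08]
ft_force: [-0.2, 0.3, -0.1]
width: 87.9
```

Run:
```python
from h import *
from scipy.spatial.transform import Rotation as R
o=ctrl.get_obs(); M=R.from_rotvec(o['orientation']).as_matrix()
print(o['t'],o['ee_pos'],M.round(3),o['qpos'].round(2),o['ee_pos']+163*M[:,2],o['width'])
a=snap('scene','s1');b=snap('top','t1')
f=lambda d,x,y,w,h:cv2.resize(d['img'][y:y+h,x:x+w],(400,300),interpolation=cv2.INTER_CUBIC)
m=np.vstack([np.hstack([f(b,80,105,160,120),f(b,310,150,160,120)]),np.hstack([f(a,340,170,160,120),f(a,140,135,160,120)])])
cv2.imwrite('pics/c3.png',m[:,:,::-1])
```

```text
12.1 [411.4972014  150.80109435 368.68952408] [[ 0.662  0.415  0.624]
 [ 0.283 -0.909  0.305]
 [ 0.694 -0.026 -0.719]] [ 0.29  0.14  2.26  1.73  0.11 -0.24] [513.20777021 200.53778832 251.42818576] 87.860743684866
```

View pics/c3.png

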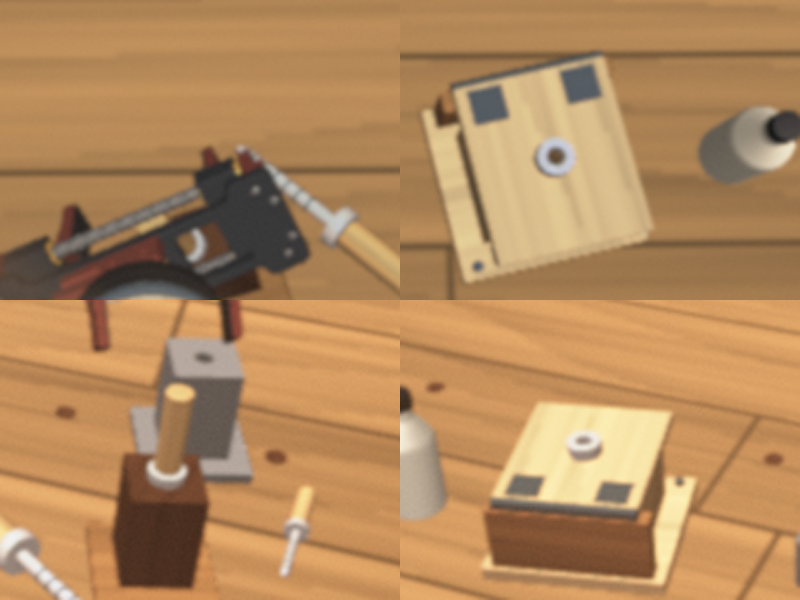

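The plate is shut and flat in both views, with the tube centred at top (372,213). The target gauge still hangs in its stand. The large look-alike now lies on the bench near the stand. The wrist reached a joint limit at 45° lean, so I'll use less lean.

Request:
send_rows([
  {"translation":[0.05,0.02,0.04],"twist":[-0.04,0.08,0]},
  {"translation":[0.1,0.04,0.08],"twist":[-0.07,0.16,0]},
  {"translation":[0.15,0.06,0.12],"twist":[-0.11,0.24,0]},
  {"translation":[0.2,0.09,0.15],"twist":[-0.14,0.32,0]},
  {"translation":[0.25,0.11,0.18],"twist":[-0.18,0.42,0]},
  {"translation":[0.3,0.13,0.22],"twist":[-0.22,0.52,0]},
  {"translation":[0.35,0.15,0.26],"twist":[-0.26,0.62,0]},
  {"translation":[0.4,0.17,0.3],"twist":[-0.26,0.62,0]},
  {"translation":[0.4,0.17,0.3],"twist":[-0.26,0.62,0]},
  {"translation":[0.4,0.17,0.3],"twist":[-0.26,0.62,0]},
])

```text
t: 13.2
ee_pos: [451.5, 167.1, 398.4]
orientation: [-2.895, -0.603, -0.622]
ft_force: [0.0, 1.0, -0.9]
width: 87.7
```

```bash
cat >> h.py <<'E'
from scipy.spatial.transform import Rotation as R
np.set_printoptions(precision=3,suppress=True)
def st():
    o=ctrl.get_obs(); M=R.from_rotvec(o['orientation']).as_matrix()
    print(o['t'],'pos',o['ee_pos'],'q',o['qpos'],'grip',o['ee_pos']+163*M[:,2],'w',o['width'],'F',o['ft_force']); print(M); return o,M
def goal(az,lean):
    "tool orientation leaning forward by lean in azimuth az"
    r=np.array([np.cos(az),np.sin(az),0]);z=np.array([0,0,1.])
    tz=np.sin(lean)*r-np.cos(lean)*z; ty=np.cross(r,z); return np.c_[np.cross(ty,tz),ty,tz]
def delta(M,az,lean,g):
    D=goal(az,lean);tcp=np.array(g)-163*D[:,2]; print('tcp goal',tcp,'twist/.5',R.from_matrix(D@M.T).as_rotvec()/.5); return tcp
E
python3 - <<'E'
from h import *
o,M=st(); print((delta(M,.405,.45,(511,219.5,165))-o['ee_pos'])/100)
a=snap('top','t2')
f=a['img'][90:300,60:340]
cv2.imwrite('pics/c4.png',cv2.resize(f,(800,600))[:,:,::-1])
E
```

```text
13.2 pos [451.452 167.12  398.425] q [0.31  0.157 2.061 0.155 0.503 1.351] grip [511.659 199.14  250.375] w 87.6872053587999 F [ 0.013  1.001 -0.886]
[[ 0.836  0.405  0.369]
 [ 0.356 -0.914  0.196]
 [ 0.417 -0.033 -0.908]]
tcp goal [445.836 191.564 311.773] twist/.5 [-0.044 -0.062 -0.026]
[-0.056  0.244 -0.867]
```

View pics/c4.png

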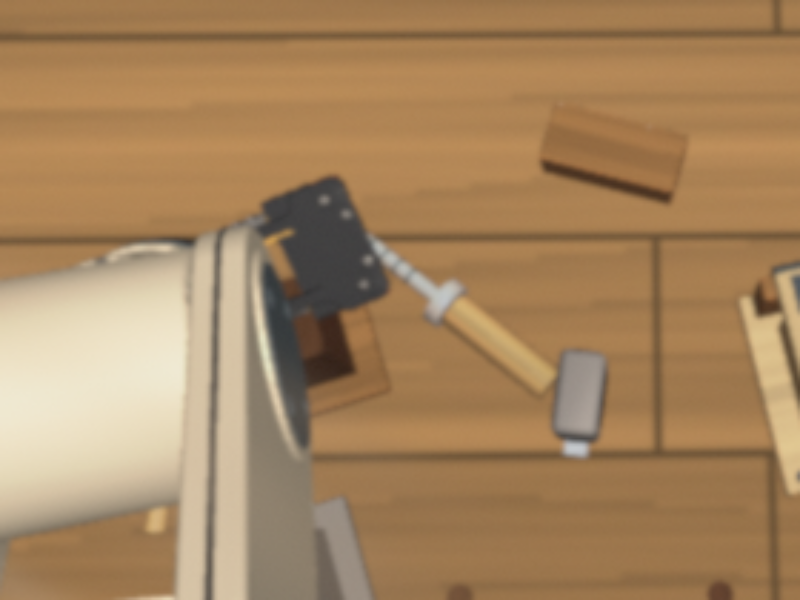

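The fallen large gauge lies still. The tape remains at its original pixel (263,228), so it hasn't moved.

Request:
send_rows([
  {"translation":[-0.03,0.12,0],"twist":[-0.02,-0.03,-0.01]},
  {"translation":[-0.06,0.24,0],"twist":[-0.04,-0.06,-0.03]},
  {"translation":[-0.06,0.24,-0.1],"twist":[-0.04,-0.06,-0.03]},
  {"translation":[-0.06,0.24,-0.25],"twist":[-0.04,-0.06,-0.03]},
  {"translation":[-0.06,0.24,-0.4],"twist":[-0.04,-0.06,-0.03]},
  {"translation":[-0.06,0.24,-0.55],"twist":[-0.04,-0.06,-0.03]},
  {"translation":[-0.06,0.24,-0.7],"twist":[-0.04,-0.06,-0.03]},
  {"translation":[-0.06,0.24,-0.8],"twist":[-0.04,-0.06,-0.03]},
  {"translation":[-0.06,0.24,-0.87],"twist":[-0.04,-0.06,-0.03]},
  {"translation":[-0.06,0.24,-0.87],"twist":[-0.04,-0.06,-0.03]},
])

```text
t: 14.25
ee_pos: [445.4, 191.0, 310.6]
orientation: [-2.916, -0.595, -0.663]
ft_force: [0.8, -1.3, -0.3]
width: 87.7
```

Run:
```python
from h import *
o,M=st()
a=snap('scene','s3');w=snap('wrist','w3')
m=np.hstack([cv2.resize(a['img'][170:290,340:500],(400,300)),cv2.resize(w['img'],(400,300))])
cv2.imwrite('pics/c5.png',m[:,:,::-1])
```

```text
14.25 pos [445.392 190.955 310.578] q [0.377 0.32  2.124 0.06  0.251 1.49 ] grip [510.114 219.148 163.659] w 87.66965709081403 F [ 0.808 -1.336 -0.255]
[[ 0.83   0.393  0.397]
 [ 0.352 -0.92   0.173]
 [ 0.433 -0.004 -0.901]]
```

View pics/c5.png

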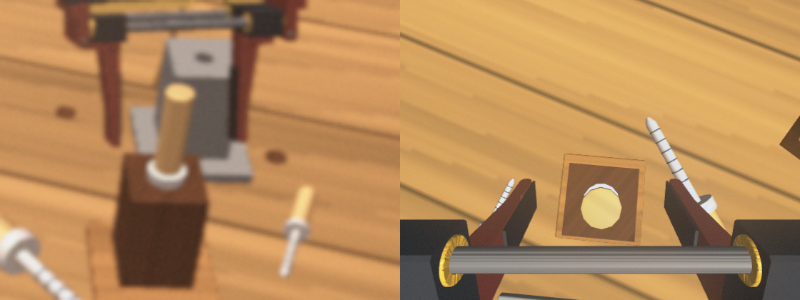

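Run:
```python
from h import *
w=load('w3'); f=lambda p:proj(w,p)*400/560*np.array([1,1.05])*0+proj(w,p)
s=np.array([400/560,300/420])
for p in [(511,219.5,190),(511,219.5,115),(511,219.5,105),(511,219.5,165)]: print(p,proj(w,p)*s+[400,0])
# handle top circle fit by mask
im=w['img'].astype(int); sub=im[200:330,220:340]
hsv=cv2.cvtColor(w['img'],cv2.COLOR_RGB2HSV)
u,v=(602-400)/s[0],208/s[1]; print(hsv[int(v),int(u)], onz(w,u,v,190))
a=load('s3'); print(onz(a,340+180/2.5,170+93/2.5,190), onz(a,340+167/2.5,170+170/2.5,115))
```

```text
(511, 219.5, 190) [600.859 212.206]
(511, 219.5, 115) [601.036 204.507]
(511, 219.5, 105) [601.051 203.873]
(511, 219.5, 165) [600.936 208.848]
[ 22 106 231] [513.188 219.792 190.   ]
[516.02  219.795 190.   ] [516.724 219.902 115.   ]
```

The wrist view shows the handle top at (602,208), midway between the fingers, with no contact. The axis is about 2.5 mm farther in x than the grip, so I'll correct that and close.

Request:
send_rows([
  {"translation":[0.03,0.01,0.01],"twist":[0,0,0]},
  {"translation":[0.03,0.01,0.01],"twist":[0,0,0]},
  {"translation":[0.03,0.01,0.01],"twist":[0,0,0]},
  {"translation":[0.03,0.01,0.01],"twist":[0,0,0]},
  {"translation":[0.03,0.01,0.01],"twist":[0,0,0]},
  {"translation":[0.03,0.01,0.01],"twist":[0,0,0]},
  {"translation":[0.03,0.01,0.01],"twist":[0,0,0]},
  {"translation":[0.03,0.01,0.01],"twist":[0,0,0]},
  {"translation":[0.03,0.01,0.01],"twist":[0,0,0]},
  {"translation":[0.03,0.01,0.01],"twist":[0,0,0]},
], grip=1)

```text
t: 15.35
ee_pos: [448.7, 192.3, 312.6]
orientation: [-2.915, -0.595, -0.666]
ft_force: [-0.2, -0.5, -0.2]
width: 21.5
```

Request:
send_rows([
  {"translation":[0,0,0],"twist":[0,0,0]},
  {"translation":[0,0,0],"twist":[0,0,0]},
  {"translation":[0,0,0],"twist":[0,0,0]},
  {"translation":[0,0,0.1],"twist":[0,0,0]},
  {"translation":[0,0,0.2],"twist":[0,0,0]},
  {"translation":[0,0,0.35],"twist":[0,0,0]},
  {"translation":[0,0,0.5],"twist":[0,0,0]},
  {"translation":[0,0,0.65],"twist":[0,0,0]},
  {"translation":[0,0,0.8],"twist":[0,0,0]},
  {"translation":[0,0,1],"twist":[0,0,0]},
])

```text
t: 16.35
ee_pos: [448.4, 192.1, 413.8]
orientation: [-2.915, -0.595, -0.666]
ft_force: [0.8, -0.5, -1.0]
width: 21.6
```

Run:
```python
from h import *
o,M=st()
a=snap('scene','s4');w=snap('wrist','w4')
m=np.hstack([cv2.resize(a['img'][100:250,320:520],(400,300)),cv2.resize(w['img'],(400,300))])
cv2.imwrite('pics/c6.png',m[:,:,::-1])
```

```text
16.35 pos [448.372 192.148 413.833] q [0.377 0.141 2.04  0.03  0.512 1.522] grip [513.356 220.444 267.049] w 21.648297011653955 F [ 0.788 -0.464 -0.96 ]
[[ 0.829  0.393  0.399]
 [ 0.352 -0.92   0.174]
 [ 0.435 -0.003 -0.901]]
```

View pics/c6.png

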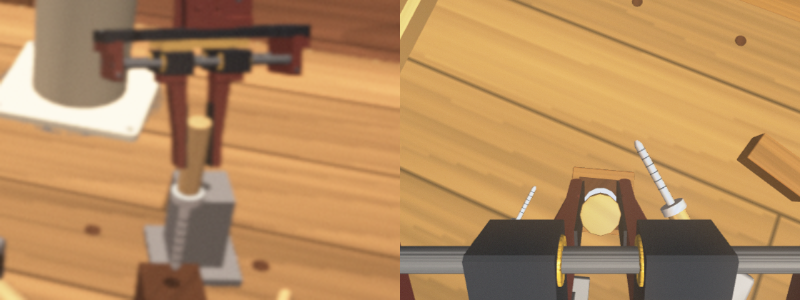

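Held: the gauge hangs vertically between the fingers, with its tip just clear of the stand hole. Next I'll measure the tube mouth.

Run:
```python
from h import *
def ring(fn,x,y,w,h):
    d=load(fn); hsv=cv2.cvtColor(d['img'],cv2.COLOR_RGB2HSV)[y:y+h,x:x+w]
    m=((hsv[...,1]<60)&(hsv[...,2]>110)).astype(np.uint8)
    n,l,s,c=cv2.connectedComponentsWithStats(m); i=1+s[1:,4].argmax()
    cs,_=cv2.findContours((l==i).astype(np.uint8),cv2.RETR_CCOMP,cv2.CHAIN_APPROX_NONE)
    for k in cs:
        if len(k)>4: e=cv2.fitEllipse(k); print(fn,len(k),e[0][0]+x,e[0][1]+y,e[1])
    return d
b=ring('t1',358,198,30,30); a=ring('s1',200,175,30,30)
print(onz(b,371.8,212.2,108), onz(a,213.3,192.3,108))
```

```text
t1 43 371.76415061950684 212.36426067352295 (15.163047790527344, 15.813366889953613)
t1 15 371.8545207977295 212.1454792022705 (5.52806282043457, 6.324904441833496)
s1 35 213.06983470916748 191.7912712097168 (10.543135643005371, 13.596333503723145)
[ 488.569 -216.826  108.   ] [ 497.792 -215.401  108.   ]
```

Request:
send_rows([
  {"translation":[0,0,0.1],"twist":[0,0,0]},
  {"translation":[0,0,0.2],"twist":[0,0,0]},
  {"translation":[0,0,0.3],"twist":[0,0,0]},
  {"translation":[0,-0.1,0.4],"twist":[0,0,-0.1]},
  {"translation":[0,-0.2,0.4],"twist":[0,0,-0.2]},
  {"translation":[0,-0.35,0.4],"twist":[0,0,-0.3]},
  {"translation":[0,-0.5,0.4],"twist":[0,0,-0.4]},
  {"translation":[0,-0.65,0.4],"twist":[0,0,-0.5]},
  {"translation":[0,-0.8,0.4],"twist":[0,0,-0.6]},
  {"translation":[0,-1,0.4],"twist":[0,0,-0.7]},
])

```text
t: 17.45
ee_pos: [448.7, 91.9, 452.9]
orientation: [-3.047, -0.078, -0.697]
ft_force: [0.4, -0.3, -0.9]
width: 21.7
```

Request:
send_rows([
  {"translation":[0,-0.1,0],"twist":[0,0,-0.05]},
  {"translation":[0,-0.2,0],"twist":[0,0,-0.1]},
  {"translation":[0,-0.3,0],"twist":[0,0,-0.15]},
  {"translation":[0,-0.4,0],"twist":[0,0,-0.2]},
  {"translation":[0,-0.5,0],"twist":[0,0,-0.25]},
  {"translation":[0,-0.6,0],"twist":[0,0,-0.3]},
  {"translation":[0,-0.7,0],"twist":[0,0,-0.35]},
  {"translation":[0,-0.8,0],"twist":[0,0,-0.4]},
  {"translation":[0,-0.9,0],"twist":[0,0,-0.45]},
  {"translation":[0,-1,0],"twist":[0,0,-0.5]},
])

```text
t: 18.45
ee_pos: [448.7, -8.5, 452.7]
orientation: [3.008, -0.301, 0.689]
ft_force: [-0.3, 0.4, -0.8]
width: 21.7
```

Request:
send_rows([
  {"translation":[0,-0.1,0],"twist":[0,0,-0.05]},
  {"translation":[0,-0.2,0],"twist":[0,0,-0.1]},
  {"translation":[0,-0.3,0],"twist":[0,0,-0.15]},
  {"translation":[0,-0.4,0],"twist":[0,0,-0.2]},
  {"translation":[0,-0.5,0],"twist":[0,0,-0.25]},
  {"translation":[0,-0.6,0],"twist":[0,0,-0.3]},
  {"translation":[0,-0.7,0],"twist":[0,0,-0.35]},
  {"translation":[0,-0.8,0],"twist":[0,0,-0.4]},
  {"translation":[0,-0.9,0],"twist":[0,0,-0.42]},
  {"translation":[0,-1,0],"twist":[0,0,-0.44]},
])

```text
t: 19.45
ee_pos: [448.7, -108.5, 452.7]
orientation: [2.914, -0.618, 0.668]
ft_force: [-0.2, -0.4, -1.8]
width: 21.3
```

Run:
```python
from h import *
o,M=st(); print((delta(M,-.417,.45,(489.5,-217,108+61+105))-o['ee_pos'])/100)
```

```text
19.45 pos [ 448.749 -108.493  452.68 ] q [-0.243  0.043  2.046 -0.126  0.612  1.833] grip [ 513.805 -136.749  305.92 ] w 21.31395018296435 F [-0.197 -0.358 -1.798]
[[ 0.823 -0.405  0.399]
 [-0.366 -0.914 -0.173]
 [ 0.435 -0.003 -0.9  ]]
tcp goal [ 424.676 -188.284  420.773] twist/.5 [-0.006  0.003 -0.   ]
[-0.241 -0.798 -0.319]
```

Run:
```python
from h import *
w=snap('wrist','w5'); b=snap('top','t5')
print('proj tube wrist',proj(w,(489,-217,108)),'top',proj(b,(489,-217,108)))
print('cam',w['cam_to_world'])
w4=load('w3'); print('fx',w4['intrinsics'][0,0])
hsv=cv2.cvtColor(w['img'],cv2.COLOR_RGB2HSV)
cv2.imwrite('pics/c7.png',cv2.resize(w['img'],(800,600),interpolation=cv2.INTER_CUBIC)[:,:,::-1])
```

```text
proj tube wrist [367.845 267.802] top [371.875 211.989]
cam [[  -0.405   -0.904    0.14   523.904]
 [  -0.914    0.401   -0.057 -141.029]
 [  -0.005   -0.151   -0.988  470.225]
 [   0.       0.       0.       1.   ]]
fx 367.13369887246216
```

View pics/c7.png

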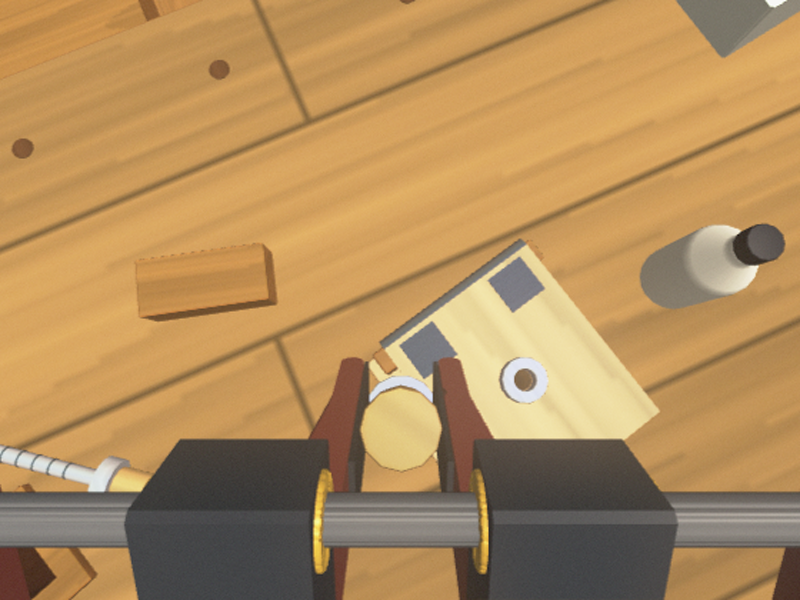

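The wrist view shows the tube ring at (524,380) and the held gauge's handle top at (401,428) in the 800x600 picture. I'll use this one camera for both.

Run:
```python
from h import *
w=load('w5')
hsv=cv2.cvtColor(w['img'],cv2.COLOR_RGB2HSV)[240:292,340:395]
m=((hsv[...,1]<50)&(hsv[...,2]>140)).astype(np.uint8)
n,l,s,c=cv2.connectedComponentsWithStats(m); i=1+s[1:,4].argmax()
cs,_=cv2.findContours((l==i).astype(np.uint8),cv2.RETR_CCOMP,cv2.CHAIN_APPROX_NONE)
for k in cs:
    if len(k)>4: e=cv2.fitEllipse(k); print(e, onz(w,e[0][0]+340,e[0][1]+240,108))
hp=onz(w,401/1.4286-.35,428/1.4286-.35,330); print('handle top',hp)
o,M=st(); 
print('wrist-handle depth', M.T@(hp-o['ee_pos']))
w3=load('w3')
```

```text
((26.97635841369629, 25.538753509521484), (31.165559768676758, 32.056461334228516), 122.19650268554688) [ 491.303 -217.181  108.   ]
((26.99448013305664, 25.45606231689453), (15.48330307006836, 16.663318634033203), 144.2146453857422) [ 491.368 -217.231  108.   ]
handle top [ 513.153 -135.593  330.   ]
19.55 pos [ 448.784 -108.745  452.674] q [-0.243  0.043  2.046 -0.126  0.612  1.833] grip [ 513.813 -137.069  305.916] w 21.44029841540012 F [ 0.629 -0.066 -0.561]
[[ 0.822 -0.406  0.399]
 [-0.367 -0.914 -0.174]
 [ 0.435 -0.003 -0.9  ]]
wrist-handle depth [  9.396  -1.164 140.796]
```

Request:
send_rows([
  {"translation":[-0.03,-0.1,0],"twist":[0,0,0]},
  {"translation":[-0.06,-0.2,0],"twist":[0,0,0]},
  {"translation":[-0.09,-0.35,0],"twist":[0,0,0]},
  {"translation":[-0.13,-0.5,0],"twist":[0,0,0]},
  {"translation":[-0.18,-0.65,0],"twist":[0,0,0]},
  {"translation":[-0.22,-0.75,-0.1],"twist":[0,0,0]},
  {"translation":[-0.22,-0.81,-0.2],"twist":[0,0,0]},
  {"translation":[-0.22,-0.81,-0.3],"twist":[0,0,0]},
  {"translation":[-0.22,-0.81,-0.4],"twist":[0,0,0]},
  {"translation":[-0.22,-0.81,-0.4],"twist":[0,0,0]},
])

```text
t: 20.55
ee_pos: [426.4, -188.0, 410.8]
orientation: [2.916, -0.616, 0.663]
ft_force: [-0.1, 0.9, -2.0]
width: 21.6
```

Run:
```python
from h import *
o,M=st()
a=snap('scene','s6');b=snap('top','t6')
m=np.hstack([cv2.resize(a['img'][110:230,150:270],(400,400),interpolation=cv2.INTER_CUBIC),cv2.resize(b['img'][155:275,310:430],(400,400),interpolation=cv2.INTER_CUBIC)])
cv2.imwrite('pics/c8.png',m[:,:,::-1])
for z in(108,): print('tube',proj(a,(491.3,-217.2,z)),proj(b,(491.3,-217.2,z)))
```

```text
20.55 pos [ 426.367 -188.043  410.818] q [-0.445  0.111  2.084  0.033  0.501  1.516] grip [ 490.974 -215.979  263.8  ] w 21.595701802538475 F [-0.079  0.928 -1.98 ]
[[ 0.824 -0.404  0.396]
 [-0.366 -0.915 -0.171]
 [ 0.432 -0.004 -0.902]]
tube [213.898 190.584] [371.916 210.869]
```

View pics/c8.png

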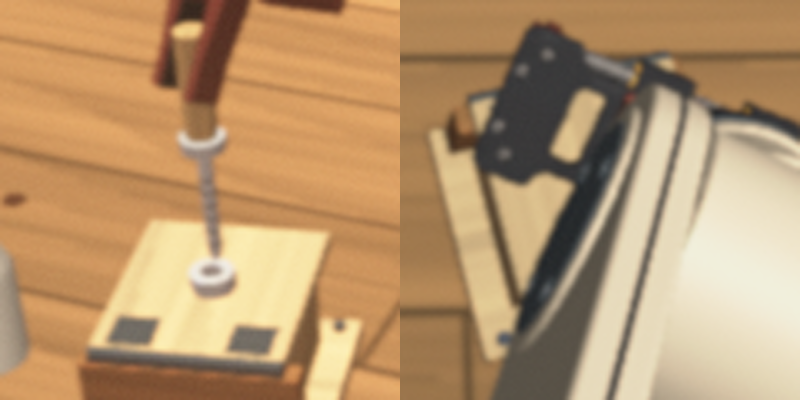

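Run:
```python
from h import *
a=load('s6')
for z in (288,203,198,118,108): print(z,(proj(a,(491,-216.5,z))-[150,110]+.35)*3.333)
print('dx10',(proj(a,(501,-216.5,108))-[150,110]+.35)*3.333,'dy10',(proj(a,(491,-206.5,108))-[150,110]+.35)*3.333)
# rod centreline in scene, white-ish mask rows
g=cv2.cvtColor(a['img'],cv2.COLOR_RGB2HSV)[110:230,150:270]
m=(g[...,1]<75)
for r in range(34,94,3):
    x=np.flatnonzero(m[r,50:75]); print(r,(x.mean()+50.).round(1) if len(x) else None,len(x),end=' | ')
```

```text
288 [188.249  28.518]
203 [201.662 148.247]
198 [202.413 154.95 ]
118 [213.901 257.489]
108 [215.27  269.715]
dx10 [208.502 277.736] dy10 [228.574 272.613]
34 None 0 | 37 None 0 | 40 61.8 6 | 43 60.0 13 | 46 59.5 8 | 49 61.0 3 | 52 61.0 3 | 55 62.0 3 | 58 62.0 3 | 61 62.5 2 | 64 63.0 3 | 67 63.0 3 | 70 63.5 2 | 73 66.0 4 | 76 65.8 4 | 79 64.0 15 | 82 63.0 15 | 85 63.5 12 | 88 61.6 7 | 91 66.0 1 |
```

The scene crop shows the gauge vertical. Its axis line passes about 3 px right of the tube hole at (212,270), and both the scene and wrist views call for a shift of about (+0.8, −2.4) mm. I'll apply that and descend.

Request:
send_rows([
  {"translation":[0.01,-0.01,0],"twist":[0,0,0]},
  {"translation":[0.01,-0.024,0],"twist":[0,0,0]},
  {"translation":[0.01,-0.024,0],"twist":[0,0,0]},
  {"translation":[0.01,-0.024,-0.04],"twist":[0,0,0]},
  {"translation":[0.01,-0.024,-0.08],"twist":[0,0,0]},
  {"translation":[0.01,-0.024,-0.12],"twist":[0,0,0]},
  {"translation":[0.01,-0.024,-0.16],"twist":[0,0,0]},
  {"translation":[0.01,-0.024,-0.2],"twist":[0,0,0]},
  {"translation":[0.01,-0.024,-0.24],"twist":[0,0,0]},
  {"translation":[0.01,-0.024,-0.24],"twist":[0,0,0]},
])

```text
t: 21.65
ee_pos: [427.6, -191.0, 387.9]
orientation: [2.915, -0.617, 0.666]
ft_force: [0.7, -0.6, -2.0]
width: 21.8
```

Request:
send_rows([
  {"translation":[0,0,-0.05],"twist":[0,0,0]},
  {"translation":[0,0,-0.1],"twist":[0,0,0]},
  {"translation":[0,0,-0.15],"twist":[0,0,0]},
  {"translation":[0,0,-0.2],"twist":[0,0,0]},
  {"translation":[0,0,-0.25],"twist":[0,0,0]},
  {"translation":[0,0,-0.3],"twist":[0,0,0]},
  {"translation":[0,0,-0.35],"twist":[0,0,0]},
  {"translation":[0,0,-0.4],"twist":[0,0,0]},
  {"translation":[0,0,-0.4],"twist":[0,0,0]},
  {"translation":[0,0,-0.4],"twist":[0,0,0]},
])

```text
t: 22.65
ee_pos: [427.8, -191.1, 348.5]
orientation: [2.914, -0.617, 0.668]
ft_force: [0.1, -0.4, -0.7]
width: 21.8
```

Request:
send_rows([
  {"translation":[0,0,-0.06],"twist":[0,0,0]},
  {"translation":[0,0,-0.12],"twist":[0,0,0]},
  {"translation":[0,0,-0.18],"twist":[0,0,0]},
  {"translation":[0,0,-0.23],"twist":[0,0,0]},
  {"translation":[0,0,-0.27],"twist":[0,0,0]},
  {"translation":[0,0,-0.3],"twist":[0,0,0]},
  {"translation":[0,0,-0.32],"twist":[0,0,0]},
  {"translation":[0,0,-0.33],"twist":[0,0,0]},
  {"translation":[0,0,-0.33],"twist":[0,0,0]},
  {"translation":[0,0,-0.33],"twist":[0,0,0]},
])

```text
t: 23.65
ee_pos: [427.8, -191.1, 315.8]
orientation: [2.914, -0.617, 0.669]
ft_force: [0.4, 0.0, -0.0]
width: 22.1
```

Request:
send_rows([
  {"translation":[0,0,-0.005],"twist":[0,0,0]},
  {"translation":[0,0,-0.01],"twist":[0,0,0]},
  {"translation":[0,0,-0.015],"twist":[0,0,0]},
  {"translation":[0,0,-0.02],"twist":[0,0,0]},
  {"translation":[0,0,-0.025],"twist":[0,0,0]},
  {"translation":[0,0,-0.025],"twist":[0,0,0]},
  {"translation":[0,0,-0.025],"twist":[0,0,0]},
  {"translation":[0,0,-0.025],"twist":[0,0,0]},
  {"translation":[0,0,-0.025],"twist":[0,0,0]},
  {"translation":[0,0,-0.025],"twist":[0,0,0]},
])

```text
t: 24.65
ee_pos: [428.2, -191.3, 315.0]
orientation: [2.912, -0.616, 0.674]
ft_force: [-8.2, 3.2, 19.9]
width: 21.3
```

Run:
```python
from h import *
o,M=st()
a=snap('scene','s7');w=snap('wrist','w7')
m=np.hstack([cv2.resize(a['img'][130:220,160:280],(400,300),interpolation=cv2.INTER_CUBIC),cv2.resize(w['img'],(400,300),interpolation=cv2.INTER_AREA)])
cv2.imwrite('pics/c9.png',m[:,:,::-1])
```

```text
24.65 pos [ 428.202 -191.349  314.956] q [-0.451  0.292  2.155  0.075  0.242  1.469] grip [ 493.816 -219.835  168.49 ] w 21.286322341512545 F [-8.226  3.176 19.853]
[[ 0.821 -0.404  0.403]
 [-0.365 -0.915 -0.175]
 [ 0.439 -0.003 -0.899]]
```

View pics/c9.png

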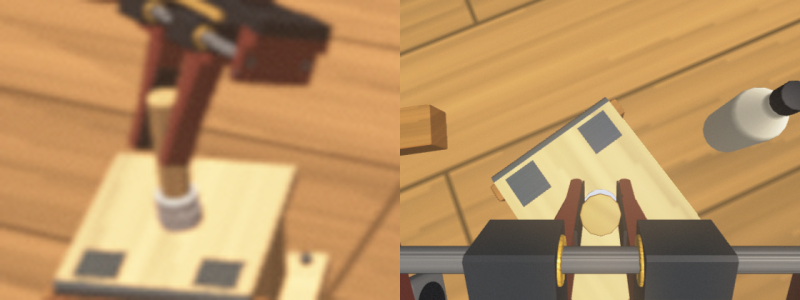

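Seated: the collar sits on the tube mouth with a 20 N push, at the expected height. Now draw it straight out.

Request:
send_rows([
  {"translation":[0,0,0.05],"twist":[0,0,0]},
  {"translation":[0,0,0.13],"twist":[0,0,0]},
  {"translation":[0,0,0.23],"twist":[0,0,0]},
  {"translation":[0,0,0.34],"twist":[0,0,0]},
  {"translation":[0,0,0.45],"twist":[0,0,0]},
  {"translation":[0,0,0.56],"twist":[0,0,0]},
  {"translation":[0,0,0.67],"twist":[0,0,0]},
  {"translation":[0,0,0.78],"twist":[0,0,0]},
  {"translation":[0,0,0.89],"twist":[0,0,0]},
  {"translation":[0,0,1],"twist":[0,0,0]},
])

```text
t: 25.75
ee_pos: [427.7, -191.0, 414.1]
orientation: [2.914, -0.617, 0.668]
ft_force: [0.2, 0.5, -1.3]
width: 21.8
```

Request:
send_rows([
  {"translation":[0,0,0.1],"twist":[0,0,0]},
  {"translation":[0,0,0.2],"twist":[0,0,0]},
  {"translation":[0,0,0.3],"twist":[0,0,0]},
  {"translation":[0,0,0.4],"twist":[0,0,0]},
  {"translation":[0,0,0.5],"twist":[0,0,0]},
  {"translation":[0,0,0.6],"twist":[0,0,0]},
  {"translation":[0,0,0.7],"twist":[0,0,0]},
  {"translation":[0,0,0.8],"twist":[0,0,0]},
  {"translation":[0,0,0.8],"twist":[0,0,0]},
  {"translation":[0,0,0.8],"twist":[0,0,0]},
])

```text
t: 26.75
ee_pos: [427.7, -191.1, 493.2]
orientation: [2.914, -0.617, 0.668]
ft_force: [0.4, -0.2, -1.9]
width: 21.5
```

Request:
send_rows([
  {"translation":[0.07,-0.03,0.02],"twist":[0.04,0.09,0]},
  {"translation":[0.14,-0.06,0.04],"twist":[0.08,0.18,0]},
  {"translation":[0.21,-0.09,0.06],"twist":[0.12,0.27,0]},
  {"translation":[0.28,-0.13,0.08],"twist":[0.16,0.36,0]},
  {"translation":[0.36,-0.16,0.1],"twist":[0.2,0.45,0]},
  {"translation":[0.43,-0.19,0.12],"twist":[0.25,0.55,0]},
  {"translation":[0.5,-0.22,0.14],"twist":[0.29,0.64,0]},
  {"translation":[0.57,-0.25,0.15],"twist":[0.33,0.73,0]},
  {"translation":[0.64,-0.28,0.16],"twist":[0.37,0.82,0]},
  {"translation":[0.72,-0.32,0.16],"twist":[0.41,0.91,0]},
])

```text
t: 27.75
ee_pos: [500.0, -223.2, 508.5]
orientation: [-3.055, 0.649, 0.077]
ft_force: [0.1, 0.9, -0.6]
width: 21.7
```

Request:
send_rows([
  {"translation":[0.07,-0.03,-0.01],"twist":[0.04,0.09,0]},
  {"translation":[0.14,-0.06,-0.02],"twist":[0.08,0.18,0]},
  {"translation":[0.21,-0.09,-0.04],"twist":[0.12,0.27,0]},
  {"translation":[0.28,-0.13,-0.06],"twist":[0.16,0.36,0]},
  {"translation":[0.35,-0.16,-0.09],"twist":[0.2,0.45,0]},
  {"translation":[0.42,-0.19,-0.12],"twist":[0.25,0.55,0]},
  {"translation":[0.49,-0.22,-0.15],"twist":[0.29,0.64,0]},
  {"translation":[0.56,-0.25,-0.18],"twist":[0.33,0.73,0]},
  {"translation":[0.63,-0.28,-0.21],"twist":[0.37,0.82,0]},
  {"translation":[0.7,-0.31,-0.24],"twist":[0.41,0.91,0]},
])

```text
t: 28.75
ee_pos: [570.1, -254.2, 484.0]
orientation: [-2.848, 0.607, 0.802]
ft_force: [-0.3, -0.6, -1.1]
width: 22.0
```

Run:
```python
from h import *
st()
```

```text
28.75 pos [ 570.135 -254.246  484.011] q [-0.438  0.466  1.416 -0.002  1.81   1.553] grip [ 492.777 -218.284  345.118] w 21.953522486911254 F [-0.303 -0.596 -1.052]
[[ 0.779 -0.41  -0.475]
 [-0.346 -0.912  0.221]
 [-0.523 -0.008 -0.852]]
```

Request:
send_rows([
  {"translation":[0.05,-0.02,-0.04],"twist":[0.04,0.09,0]},
  {"translation":[0.1,-0.04,-0.09],"twist":[0.08,0.18,0]},
  {"translation":[0.16,-0.07,-0.15],"twist":[0.12,0.27,0]},
  {"translation":[0.21,-0.1,-0.21],"twist":[0.16,0.36,0]},
  {"translation":[0.26,-0.12,-0.27],"twist":[0.2,0.45,0]},
  {"translation":[0.31,-0.14,-0.33],"twist":[0.25,0.55,0]},
  {"translation":[0.36,-0.16,-0.39],"twist":[0.29,0.64,0]},
  {"translation":[0.41,-0.18,-0.45],"twist":[0.33,0.73,0]},
  {"translation":[0.46,-0.21,-0.51],"twist":[0.37,0.82,0]},
  {"translation":[0.51,-0.23,-0.58],"twist":[0.41,0.91,0]},
])

```text
t: 29.75
ee_pos: [621.0, -277.3, 425.8]
orientation: [-2.489, 0.533, 1.438]
ft_force: [-1.1, 0.2, -0.9]
width: 21.5
```

Request:
send_rows([
  {"translation":[0,0,0],"twist":[0.03,0.06,0]},
  {"translation":[0,0,0],"twist":[0.05,0.11,0]},
  {"translation":[0,0,0],"twist":[0.05,0.11,0]},
  {"translation":[0,0,0],"twist":[0.05,0.11,0]},
  {"translation":[0,0,0],"twist":[0.05,0.11,0]},
  {"translation":[0,0,0],"twist":[0.05,0.11,0]},
  {"translation":[0,0,0],"twist":[0.05,0.11,0]},
  {"translation":[0,0,0],"twist":[0.05,0.11,0]},
  {"translation":[0,0,0],"twist":[0.05,0.11,0]},
  {"translation":[0,0,0],"twist":[0.05,0.11,0]},
])

```text
t: 30.75
ee_pos: [620.7, -277.1, 427.2]
orientation: [-2.438, 0.523, 1.505]
ft_force: [0.2, -0.4, -0.8]
width: 21.2
```

Run:
```python
from h import *
o,M=st()
a=snap('scene','s8');b=snap('top','t8');w=snap('wrist','w8')
z=lambda d:cv2.resize(d['img'],(400,300),interpolation=cv2.INTER_AREA)
m=np.vstack([np.hstack([z(a),z(b)]),np.hstack([cv2.resize(a['img'][60:210,140:340],(400,300),interpolation=cv2.INTER_CUBIC),z(w)])])
cv2.imwrite('pics/c10.png',m[:,:,::-1])
```

```text
30.75 pos [ 620.722 -277.096  427.205] q [-0.436  0.721  1.228 -0.007  2.3    1.555] grip [ 488.208 -216.261  354.349] w 21.230406854312665 F [ 0.156 -0.435 -0.841]
[[ 0.41  -0.414 -0.813]
 [-0.179 -0.91   0.373]
 [-0.895 -0.007 -0.447]]
```

View pics/c10.png

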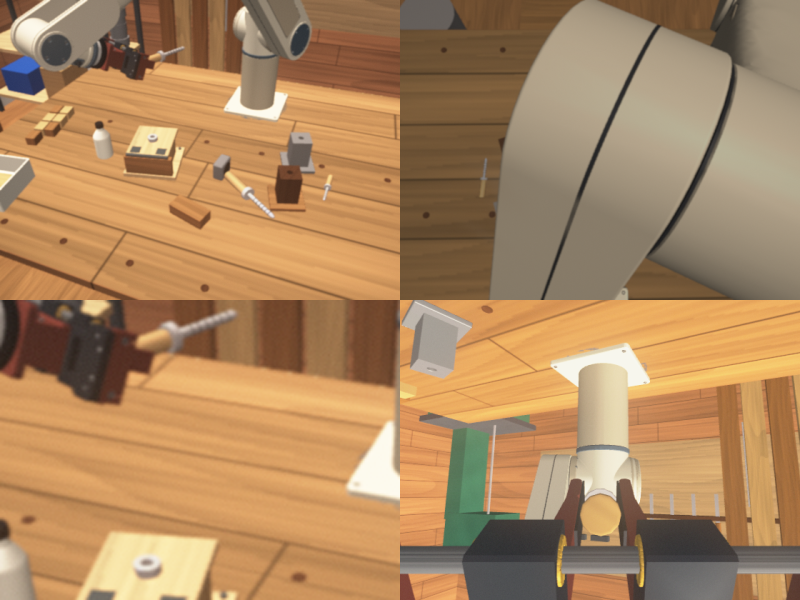

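Run:
```python
from h import *
a=load('s8'); g=np.array((488.2,-216.3,354.3)); r=np.array((.909,-.417,0))
for t in(-.2,-.1,0,.1,.2):
    d=np.cos(t)*r+np.sin(t)*np.array([0,0,1]); c,p=proj(a,g-56*d),proj(a,g-145.7*d); print(t,c,p,'slope',np.degrees(np.arctan2(*(p-c)[::-1])))
print('meas slope',np.degrees(np.arctan2(66.5-76.5,256.5-227)))
o=ctrl.get_obs();print(o['t'],o['qvel'],o['width'])
```

```text
-0.2 [224.628  73.792] [256.635  53.576] slope -32.27585593174474
-0.1 [225.168  76.29 ] [257.697  60.003] slope -26.597035872264424
0 [225.494  78.877] [258.239  66.571] slope -20.597459311473802
0.1 [225.604  81.528] [258.267  73.225] slope -14.261912124227258
0.2 [225.501  84.218] [257.794  79.913] slope -7.592059182830865
meas slope -18.72578784527256
30.9 [ 0.    -0.001  0.001 -0.001  0.001  0.   ] 21.210882685526986
```

The rod is level within about 0.03 rad, the tip matches its prediction to within about 2 px, and the arm is still. Handing in.

Run:
```python
from workcell import ctrl
print(ctrl.close_job())
```

```text
the job is handed in; nothing more can be done
None
```

I shut the guide plate, took the gauge by its handle at about 26° lean, seated it in the tube and drew it straight out. I then turned it level and handed in with it held still; the hand-in gave no verdict.

- **Plate:** it stalled at 94 mm under a 52 N press, and it still looks flat in the last picture.
- **Seating:** the collar rested on the tube's mouth under about 20 N, at the expected height, and the picture agrees.
- **Final hold:** the rod is level within about 0.03 rad by the scene view. The grip point is at 354 mm, so collar and tip are both well above 200 mm. The gripper opening is 21 mm, the arm is still and the time was 31 s.
- **Loose items:** the offcut, tape and glue look undisturbed in the last pictures; I measured only the tape, which was at its starting pixel just before the grasp.

**Things that went wrong or disagreed:**
- The large look-alike gauge, which stood free near the stand, was found lying on the bench while I was approaching. I don't know whether I touched it. It ended up beside the tape and stayed on the bench.
- A first try at a 45° lean hit a wrist joint limit, so I used less lean.
- The camera estimates of x differed by up to about 9 mm for the tube and 5 mm for the gauge. I relied on the wrist camera for both, and the gauge went in without contact.

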